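Close up the tin rail

ROBOT

A 6-joint arm with a two-finger parallel gripper is mounted at the origin on a cart in front of the work surface, level with it; the furniture and walls round the work are solid. World frame = base frame: x ahead of the robot, y to its left, z up, the work surface at z = 0. Lengths are in mm, angles in rad, forces in N, time in s.
With the tool pointing down it reaches from about 400 to 825 mm from the base axis. Payload 7 kg.
Tool frame: the origin (TCP) lies at the very end of the fingers, on their centre line; the grasp point (between the pads) lies 19 mm behind it; z points along the fingers, y is the direction in which the jaws open and shut (so a half turn about z gives the same grasp; the last joint's range is limited). The gripper opens to 88 mm and grips with 3 to 60 N. Pads are 19 mm wide; open, the fingers measure 130 mm over their backs; the gripper's body (78 mm by 193 mm) begins 47 mm behind the grasp point.
Start: joints at [1.46, 0.359, 0.012, 0, -1.224, -0.288], TCP at [262.117, 622.004, 200.161] pointing down, gripper open.
Joint ranges: [-3.07, 3.07], [-1.43, 2.12], [-1.02, 1.25], [-3.03, 1.67], [-3.05, -0], [-3.03, 3.03]. Speed limits (rad/s): [2.39, 2.39, 3.01, 3.14, 3.14, 3.14].

INTERFACE

Orientations are given as a unit quaternion [x, y, z, w].
In Python, from plant import bot gives the robot as it stands. Calls block until the motion is done:
- bot.move_ptp(position, orientation): joint-space move of the TCP to a pose.
- bot.line_to(position, velocity=150, ori=None): straight line of the TCP; ori=None keeps the orientation; velocity is the mean speed in mm/s.
- bot.move_joints(angles): joint-space move.
- bot.move_gripper(opening, force=None): finger opening in mm; force is the grip in N (None keeps the last); returns when the fingers have stopped.
- bot.pause(seconds).
- bot.solve_ik(position, orientation): joint angles nearest the present ones, or None.
- bot.read_state(): the state.
- bot.camera(name): name is "scene" or "side" or "wrist"; returns the picture (400x640x3 uint8, red, green, blue); there is no depth.
- bot.get_calibration(name): a dict with "fx", "fy", "cx", "cy" (pixels), "view" (4x4, takes a point from world to camera coordinates); the wrist camera has in their place "T_tool_cam" (4x4, takes a point from camera to tool coordinates, whose origin is the TCP and whose axes are the flange's). Camera axes: x right, y up, looking along -z (the intrinsics and any distortion apply to the point x, -y, -z); pixel columns grow to the right and rows downward; lengths in mm; the calibration is good to about 2 mm. A picture is of the moment at which its call begins: read the wrist's pose just before it. get_calibration takes no time and is no camera call.
A pose or a line that the arm cannot do raises bot.Unreachable and nothing moves.
- bot.close_job(): hands the job in, once; it reports no verdict.
The state is a dict: "t": time; "joint_pos": joint angles; "qvel": joint speeds; "tau": joint torques, N m; "tcp_pos": TCP position; "eef_rot": TCP orientation; "contact_force": force on the tool from outside, world axes, zero at the start; "moment": the same for the moment, N m; "width": finger opening in mm.
Only numpy, scipy, OpenCV 4.12 (cv2) and the standard library are available. Lean on these libraries where they do the work, as an engineer would, in place of code of your own. Each camera call takes 0.05 s, during which the arm holds its last target. There are 200 camera calls.

TASK

Three food tins stand touching in a row in the wooden tin rail. Without lifting or carrying them, push the whole row along the rail with your fingertips until the front tin is fully against the end stop and the three touch, then push the steel keeper bar round with a fingertip until it lies fully closed across the rail behind the last tin. Leave the tins standing upright and let go; disturb nothing else.

Things in the scene. Friction and masses are not known exactly. Their poses are not given: they have to be found in the camera images.
- tin_rail: fixed wooden channel, 352 x 74 mm. Origin on the worktop; x along the channel to the end stop (roughly to the robot's left), y to the hinge side (roughly toward the robot), z up. Floor top at z = 6 mm; walls 6 mm thick, inner faces y = +-31, tops z = 28. Open end at x = -180: fingers go in there behind the row. With the row home the tin centres are at x = 121, 64, 7 mm and its back at x = -22
- stop_face (a point): middle of the end stop's face toward the tins, at x = 150 mm, y = 0, z = 36 mm in the rail's frame. The stop is a wooden block 14 mm thick and 60 mm high across the channel
- tin_front: plain food tin, upright cylinder 57 mm in diameter and 72 mm tall, 0.13 to 0.25 kg; origin at the centre of its underside, z up. The tin nearest the end stop; the row starts with it 50 to 105 mm short of the stop
- tin_middle: plain food tin, upright cylinder 57 mm in diameter and 72 mm tall, 0.13 to 0.25 kg; origin at the centre of its underside, z up. The middle one of the row
- tin_back: plain food tin, upright cylinder 57 mm in diameter and 72 mm tall, 0.13 to 0.25 kg; origin at the centre of its underside, z up. The last one of the row, farthest from the stop: push here, low, along the rail
- keeper (a joint): angle of the steel keeper bar (rad), growing anticlockwise from above. 0 = wide open: bar outside the rail on the hinge side, pointing away from the stop, 25 degrees outward. 2.007 = closed, a hard limit: bar square across the channel, its end at the small steel rest on the other wall. Starts at 0 to 0.4. In the rail's frame the bar's direction from +x is 2.705 + this value. It clears the last tin only when the row is home
- keeper_hinge (a point): the keeper's upright hinge axis, at x = -34 mm, y = +36 mm in the rail's frame, 46 mm above the worktop. Light friction (about 1 N at the bar), no spring: the bar stays where it is left
- keeper_bar (a point): point on the keeper bar, in mid thickness, 50 mm from the hinge and 46 mm above the worktop; a good place to push, on the side away from the end stop. The bar is 8 mm thick, reaches 81 mm from the hinge and swings 34 to 58 mm above the worktop, clear over the side walls
- shaker: salt shaker, glass with grey cap, 44 mm in diameter, 90 mm tall, standing close beside the rail near the stop; bystander, not to be disturbed; origin at the centre of its underside
- timer: round red and white egg timer, 62 mm wide, 46 mm tall; bystander, not to be disturbed; origin at the centre of its underside
- mug: cream mug, 106 mm tall; bystander, not to be disturbed; origin at the centre of its underside
- lemon: lemon, 71 mm long; bystander, not to be disturbed; origin at the centre of its underside
- spice_jar: spice jar with a black cap, 41 mm in diameter, 105 mm tall; bystander, not to be disturbed; origin at the centre of its underside
- salt: white and green carton, 45x71x170 mm; bystander, not to be disturbed; origin at the centre of its underside
Not all that is in view belongs to the job. Leave any orange look-alike of the tin_middle alone.

How it is judged (in metres and radians):
On the way:
1. the row is pushed home against the end stop, upright in the rail, while the keeper is still open (x of tin_front in the frame of tin_rail above 0.1173 m and x of tin_middle in the frame of tin_rail above 0.0589 m and x of tin_back in the frame of tin_rail above 0.0005 m and y of tin_front in the frame of tin_rail between -0.006 and 0.006 m and z of each of tin_front, tin_middle, tin_back in the frame of tin_rail below 0.01 m and angle between each of tin_front, tin_middle, tin_back's own z axis and vertical below 0.08 rad and y of tin_middle in the frame of tin_rail between -0.006 and 0.006 m and y of tin_back in the frame of tin_rail between -0.006 and 0.006 m and value of joint keeper below 1.2 rad), for 0.2 s.
At the end, for the whole second after the job is handed in: front tin within 4 mm of the end stop, the others at most 5 and 6 mm short of their places behind it, all upright (5 degrees) and still in the channel, the keeper within 0.1 rad (6 degrees) of fully closed (x of tin_front in the frame of tin_rail above 0.1173 m and x of tin_middle in the frame of tin_rail above 0.0589 m and x of tin_back in the frame of tin_rail above 0.0005 m and y of tin_front in the frame of tin_rail between -0.006 and 0.006 m and z of each of tin_front, tin_middle, tin_back in the frame of tin_rail below 0.01 m and angle between each of tin_front, tin_middle, tin_back's own z axis and vertical below 0.08 rad and y of tin_middle in the frame of tin_rail between -0.006 and 0.006 m and y of tin_back in the frame of tin_rail between -0.006 and 0.006 m and value of joint keeper above 1.9 rad and velocity of joint keeper between -0.05 and 0.05 rad/s and linear speed of each of tin_front, tin_middle, tin_back below 0.01 m/s); the robot touches nothing.
It fails at once if a tin is lifted or tipped (z of any of tin_front, tin_middle, tin_back in the frame of tin_rail above 0.016 m or angle between any of tin_front, tin_middle, tin_back's own z axis and vertical above 0.3 rad).
It fails at once if a bystander is moved by more than 20 mm or tipped (distance of any of shaker, timer, mug, lemon, spice_jar, salt from where it was at the start of the episode above 0.02 m or angle between any of shaker, timer, mug, spice_jar, salt's own z axis and vertical above 0.4 rad).
It also fails if it takes over 48 s, if anything falls off the work surface, if the arm or the gripper's body presses on something with over 40 N, if the wrist force passes 120 N, or if a joint passes its speed limit or range.

## Working session

There is one attempt and no reset: what is moved stays moved. The work goes in short steps, each a Python script; the robot and the scene stay as the last script left them, time stands still between calls to the robot, and variables do not carry over. Pictures are saved under pics/ and viewed, about 8 in all and at most 12, crops included, and the job is handed in when it is done.

```bash
ls; mkdir -p pics
python3 - <<'E'
from plant import bot
import cv2,numpy as np
for n in("scene","side"):
    cv2.imwrite(f"pics/{n}0.png",bot.camera(n)[:,:,::-1]); c=bot.get_calibration(n); print(n,c)
print(bot.get_calibration("wrist")); print(bot.read_state())
E
```

```text
pics
scene {'fx': 471.7437333906625, 'fy': 471.7437333906625, 'cx': 308.6961016693604, 'cy': 206.44931210297867, 'view': array([[-9.98065267e-01,  6.08383122e-02,  1.28227227e-02,
         4.97821044e+02],
       [-3.30340313e-02, -6.93599038e-01,  7.19603452e-01,
        -1.10256879e+02],
       [ 5.26732876e-02,  7.17787625e-01,  6.94266843e-01,
        -1.61561234e+03],
       [ 0.00000000e+00,  0.00000000e+00,  0.00000000e+00,
         1.00000000e+00]])}
side {'fx': 463.6038307042777, 'fy': 463.6038307042777, 'cx': 321.99150988375237, 'cy': 202.3461192400842, 'view': array([[ 9.99505292e-01,  2.83709356e-02, -1.35743153e-02,
        -4.62883435e+02],
       [-4.98915357e-03,  5.69161163e-01,  8.22210848e-01,
         1.64090163e+01],
       [ 3.10528641e-02, -8.21736369e-01,  5.69021141e-01,
        -1.57218049e+03],
       [ 0.00000000e+00,  0.00000000e+00,  0.00000000e+00,
         1.00000000e+00]])}
{'fx': 301.78820231303166, 'fy': 301.78820231303166, 'cx': 323.28158334425274, 'cy': 199.98416357978306, 'T_tool_cam': array([[ 1.18391372e-03,  9.59144259e-01,  2.82914985e-01,
  
[... 244 characters left out ...]
000e+00,
         1.00000000e+00]])}
{'t': 0.1, 'joint_pos': array([ 1.46006119e+00,  3.59361634e-01,  1.11757907e-02, -3.04615797e-04,
       -1.22411471e+00, -2.88061313e-01]), 'qvel': array([-0.00033748, -0.00193849,  0.00197724,  0.00142101, -0.00016686,
        0.00075748]), 'tau': array([-1.68014158e-03, -5.84166205e+01,  2.93753189e+01,  7.01554477e+00,
        1.02327907e-02, -5.40659732e-05]), 'tcp_pos': array([261.97857796, 621.57738214, 199.29814715]), 'eef_rot': array([ 9.80175394e-01, -1.98130286e-01, -7.60477796e-05,  7.61837183e-04]), 'contact_force': array([0.51609671, 0.41587216, 0.83356833]), 'moment': array([0.0094476 , 0.04010751, 0.0098101 ]), 'width': 87.41525289581003}
```

View pics/scene0.png

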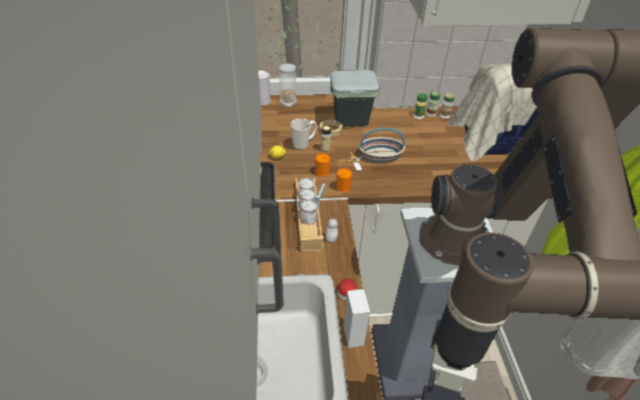

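View pics/side0.png

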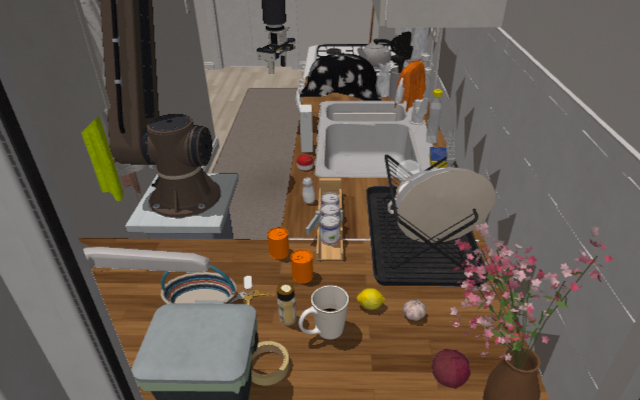

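Scene: the rail runs at (295–325, 178–250), with the stop at its lower end (312,240), the shaker at (332,230) and orange look-alikes at (322,165) and (344,180). In the side view the rail is at (318–345, 178–260), with the keeper at about (313,222). I'll enlarge both.

Run:
```python
import cv2,numpy as np
a=cv2.imread("pics/side0.png")[170:270,290:356];b=cv2.imread("pics/scene0.png")[165:265,280:346]
f=lambda i:cv2.resize(i,None,fx=6,fy=6,interpolation=cv2.INTER_CUBIC)
def g(i,x0,y0):
    i=f(i)
    for k in range(0,66,10): cv2.putText(i,str(x0+k),(k*6,8),0,.3,(0,0,255),1); i[::12,k*6]=(0,0,255)
    for k in range(0,100,10): cv2.putText(i,str(y0+k),(0,k*6+4),0,.3,(255,0,255),1); i[k*6,::12]=(255,0,255)
    return i
cv2.imwrite("pics/c1.png",np.hstack([g(a,290,170),g(b,280,165)]))
```

```text
(no output)
```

View pics/c1.png

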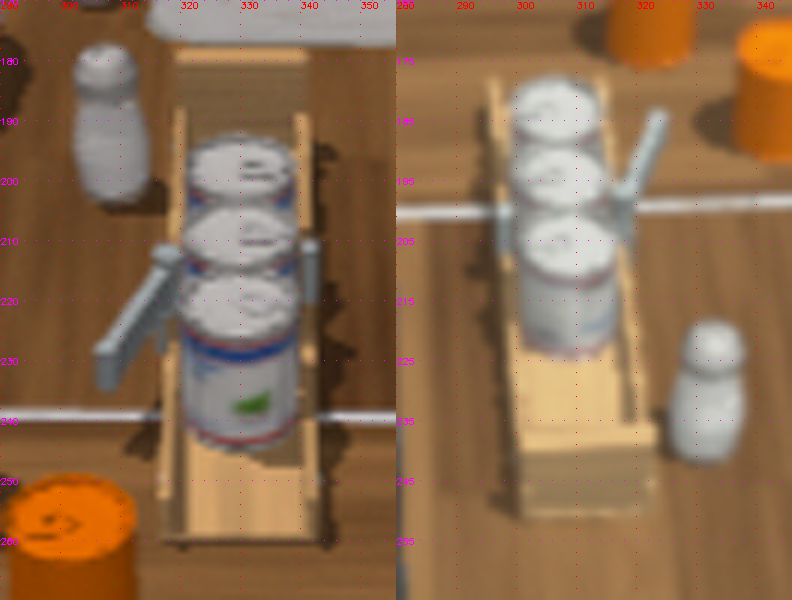

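```bash
cat > h.py <<'E'
import numpy as np
from plant import bot
def proj(name,P):
    c=bot.get_calibration(name); P=np.atleast_2d(P)
    q=(c["view"]@np.c_[P,np.ones(len(P))].T).T
    return np.c_[c["cx"]-c["fx"]*q[:,0]/q[:,2], c["cy"]+c["fy"]*q[:,1]/q[:,2]]
def R(pose,p):   # rail -> world
    x,y,a=pose; p=np.atleast_2d(np.array(p,float)); c,s=np.cos(a),np.sin(a)
    return np.c_[x+c*p[:,0]-s*p[:,1], y+s*p[:,0]+c*p[:,1], p[:,2]]
E
cat > fit.py <<'E'
from h import *
from scipy.optimize import least_squares
for zt in (60,66):
    S=[((319.2,180.3),(150,37,zt)),((341.2,180.3),(150,-37,zt)),((317,260.5),(-180,37,0)),((343.3,260.5),(-180,-37,0)),((316.7,252.8),(-180,37,28)),((343,252.8),(-180,-37,28))]
    C=[((300.8,251.2),(164,-37,0)),((322.7,250),(164,37,0)),((300.8,239.7),(164,-37,zt)),((323.2,238.3),(164,37,zt))]
    def res(v):
        out=[]
        for n,L in(("side",S),("scene",C)):
            out.append(proj(n,R(v,[p for _,p in L]))-np.array([u for u,_ in L]))
        return np.vstack(out).ravel()
    r=least_squares(res,[470,50,1.57],x_scale=[10,10,.1],loss='soft_l1');v=r.x
    print(zt,v,r.cost);print(res(v).reshape(-1,2).round(1).tolist())
print("row fits: tin tops centres (z78) along x")
for d in range(-120,130,20): print(d,proj("side",R(v,[d,0,78])).round(1),proj("scene",R(v,[d,0,78])).round(1))
for q in (0,.1,.2,.3,.4):
    a=2.705+q; print(q,proj("side",R(v,[[-34,36,58],[-34+81*np.cos(a),36+81*np.sin(a),58]])).round(1).tolist(),proj("scene",R(v,[[-34,36,58],[-34+81*np.cos(a),36+81*np.sin(a),58]])).round(1).tolist())
E
python3 fit.py
```

```text
60 [ 492.42292323 -132.21120913    1.58239728] 0.6772321723066239
[[-0.1, -0.1], [0.2, -0.1], [-0.2, 0.2], [-0.1, 0.2], [-0.1, 0.3], [0.4, 0.4], [-0.2, 0.5], [0.2, 0.6], [-0.1, -0.2], [0.3, 0.2]]
66 [ 492.46940758 -131.82233955    1.58204269] 3.6337692544352356
[[-0.1, -1.7], [0.2, -1.7], [-0.2, 0.1], [-0.1, 0.2], [-0.1, 0.2], [0.3, 0.3], [-0.2, 0.6], [0.1, 0.7], [-0.2, -1.3], [0.3, -0.9]]
row fits: tin tops centres (z78) along x
-120 [[330.  225.5]] [[306.1 177.8]]
-100 [[330.  221.2]] [[306.5 181.4]]
-80 [[330.  217.1]] [[306.9 185.1]]
-60 [[330. 213.]] [[307.3 188.8]]
-40 [[330.1 209. ]] [[307.7 192.6]]
-20 [[330.1 205.1]] [[308.1 196.4]]
0 [[330.1 201.3]] [[308.5 200.4]]
20 [[330.1 197.6]] [[308.9 204.4]]
40 [[330.1 194. ]] [[309.3 208.4]]
60 [[330.1 190.5]] [[309.8 212.6]]
80 [[330.2 187. ]] [[310.2 216.8]]
100 [[330.2 183.6]] [[310.7 221.1]]
120 [[330.2 180.3]] [[311.1 225.4]]
0 [[318.1, 213.3], [305.5, 228.4]] [[317.9, 197.5], [325.5, 183.5]]
0.1 [[318.1, 213.3], [308.1, 229.0]] [[317.9, 197.5], [323.4, 183.0]]
0.2 [[318.1, 213.3], [310.8, 229.5]] [[317.9, 197.5], [321.2, 182.7]]
0.3 [[318.1, 213.3], [313.5, 229.9]] [[317.9, 197.5], [319.0, 182.5]]
0.4 [[318.1, 213.3], [316.3, 230.0]] [[317.9, 197.5], [316.8, 182.5]]
```

```bash
cat >> h.py <<'E'
from scipy.spatial.transform import Rotation as Ro
V=np.array([492.42,-132.21,1.5824])
def ori(tilt=0.,flip=False):
    a=V[2]; rx=np.array([np.cos(a),np.sin(a),0]); 
    z=np.array([0,0,-1])*np.cos(tilt)+rx*np.sin(tilt)   # tip leads toward stop
    y=np.array([-np.sin(a),np.cos(a),0])*(-1 if flip else 1)
    return Ro.from_matrix(np.c_[np.cross(y,z),y,z]).as_quat()
def W(x,y,z): return R(V,[x,y,z])[0]
def ray0(name,u,z):
    from scipy.optimize import fsolve
    return fsolve(lambda p: proj(name,[p[0],p[1],z])[0]-u,[450,-200])
E
python3 - <<'E'
from h import *
for n,u,z,l in[("side",(278,257),0,"or1"),("side",(302,281),0,"or2"),("side",(288,324),0,"jar"),("side",(326,335),0,"mug"),("side",(370,306),0,"lemon"),("side",(310,203),0,"shaker"),("side",(306,150),0,"salt"),("side",(305,168),0,"timer"),("side",(375,190),0,"rackcorner"),("side",(372,270),0,"rackcorner2"),("scene",(322,173),0,"or2"),("scene",(344,189),0,"or1")]:
    print(l,n,ray0(n,np.array(u),z).round())
for f in(0,1):
  for p in((-165,0,120),(-165,0,28),(-34,0,28)):
    print(f,p,W(*p).round(),bot.solve_ik(W(*p),ori(.14,f)))
E
```

```text
or1 side [ 347. -298.]
or2 side [ 421. -393.]
jar side [ 397. -540.]
mug side [ 489. -571.]
lemon side [ 597. -479.]
shaker side [424. -29.]
salt side [390. 339.]
timer side [394. 199.]
rackcorner side [644.  51.]
rackcorner2 side [ 610. -348.]
or2 scene [ 424. -369.]
or1 scene [ 348. -271.]
0 (-165, 0, 120) [ 494. -297.  120.] [-0.30324044  0.31553916 -0.19219124 -0.14860009 -1.11109842  0.38407339]
0 (-165, 0, 28) [ 494. -297.   28.] [-0.3041774   0.41433572 -0.27977186 -0.16659408 -0.92713081  0.41926828]
0 (-34, 0, 28) [ 493. -166.   28.] [-0.06827878  0.32332142 -0.42237144 -0.18704076 -0.84509184  0.20561412]
1 (-165, 0, 120) [ 494. -297.  120.] [-0.30324044  0.31553916 -0.19219124 -0.14860009 -1.11109842 -2.75751927]
1 (-165, 0, 28) [ 494. -297.   28.] [-0.3041774   0.41433572 -0.27977186 -0.16659408 -0.92713081 -2.72232437]
1 (-34, 0, 28) [ 493. -166.   28.] [-0.06827878  0.32332142 -0.42237144 -0.18704076 -0.84509184 -2.93597853]
```

Run:
```python
from h import *
import cv2
p=bot.read_state()["tcp_pos"]
bot.line_to([p[0]+60,p[1]-60,320],velocity=250)
bot.move_ptp([420,120,320],ori(.14)); bot.move_gripper(0,force=20)
bot.move_ptp(W(-152,0,130),ori(.14)); print(bot.read_state()["t"])
bot.line_to(W(-152,0,45),velocity=100)
s=bot.read_state();print(s["t"],s["tcp_pos"],W(-152,0,45),s["contact_force"],s["width"])
a=bot.camera("wrist");b=bot.camera("side")[160:280,270:370]
b=cv2.resize(b,(480,576),interpolation=cv2.INTER_CUBIC)
a=cv2.resize(a[:,120:520],(320,320))
o=np.zeros((576,800,3),np.uint8);o[:,:480]=b;o[:320,480:]=a;cv2.imwrite("pics/c2.png",o[:,:,::-1])
```

```text
5.6
6.6 [ 494.68293068 -284.39868583   45.60537471] [ 494.18371875 -284.19976708   45.        ] [0.18520111 0.05829639 1.86602332] 0.6336376538225531
```

View pics/c2.png

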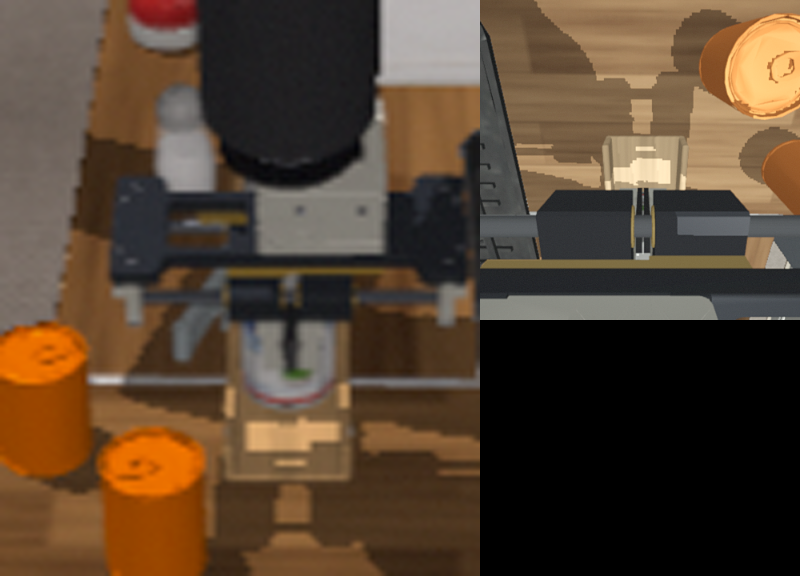

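The fingers are closed and centred in the channel behind the back tin. The tip is at about (292,372) in the enlarged side view, and nothing is being touched. Next I push under force guard.

Run:
```python
from h import *
import cv2
bot.line_to(W(-152,0,27),velocity=60)
f0=bot.read_state()["contact_force"]; rx=R(V,[1,0,0])[0][:2]-V[:2]
def F():
    s=bot.read_state(); return s["t"],(s["tcp_pos"][:2]-V[:2])@rx,-(s["contact_force"]-f0)[:2]@rx,s["tcp_pos"][2]
for x in list(range(-146,-44,6)):
    bot.line_to(W(x,0,27),velocity=40)
    r=F(); print(np.round(r,1))
    if abs(r[2])>15: break
else:
    while x<-22:
        x+=1.5; bot.line_to(W(x,0,27),velocity=20); r=F(); print(np.round(r,1))
        if r[2]>12: break
```

```text
[ 7.400e+00 -1.457e+02  1.000e-01  2.730e+01]
[   7.8 -139.7   -0.3   27.1]
[   8.  -133.8    0.    27. ]
[   8.4 -127.8   -0.5   27. ]
[   8.6 -121.8    0.9   27. ]
[   9.  -115.7    0.4   27. ]
[   9.2 -109.7    1.    27. ]
[ 9.600e+00 -1.037e+02  1.000e-01  2.700e+01]
[  9.8 -97.7   0.3  27. ]
[ 10.2 -91.7   0.   27. ]
[ 10.4 -85.7   0.2  27. ]
[ 10.8 -79.7   0.6  27. ]
[ 11.  -73.7   0.1  27. ]
[ 11.4 -67.7   0.5  27. ]
[ 11.6 -61.7   0.1  27. ]
[ 12.  -55.7  -0.   27. ]
[ 12.2 -49.7   0.3  27. ]
[ 12.5 -48.5   1.6  27. ]
[ 12.8 -47.    1.2  27. ]
[ 13.  -45.4   2.5  27. ]
[ 13.2 -43.9   2.2  27. ]
[ 13.5 -42.4   1.8  27. ]
[ 13.8 -40.9   1.8  27. ]
[ 14.  -39.4   2.1  27. ]
[ 14.2 -37.9   2.   27. ]
[ 14.5 -36.4   1.9  27. ]
[ 14.8 -34.9   1.   27. ]
[ 15.  -33.4   2.   27. ]
[ 15.2 -31.9   2.7  27. ]
[ 15.5 -30.4   2.5  27. ]
[ 15.8 -28.9   2.4  27. ]
[ 16.  -28.2   6.8  27.1]
[ 16.2 -27.9  12.5  27.3]
```

The row is home: force jumped at TCP x = -28 and stayed jumped. I retract, check, and move to beside the keeper.

Run:
```python
from h import *
import cv2
bot.line_to(W(-85,0,27),velocity=80)
bot.line_to(W(-95,0,110),velocity=150)
q=ori(0); h=np.array([-34,36])
d=lambda t:np.array([np.cos(t),np.sin(t)])
t=2.755; p=h+50*d(t)+38*d(t-np.pi/2)
bot.line_to(W(*p,110),velocity=150,ori=q)
bot.line_to(W(*p,40),velocity=100)
s=bot.read_state();print(s["t"],s["tcp_pos"],s["contact_force"])
b=bot.camera("side")[165:265,280:360];a=bot.camera("scene")[165:265,280:340]
f=lambda i:cv2.resize(i,None,fx=5.7,fy=5.7,interpolation=cv2.INTER_CUBIC)
cv2.imwrite("pics/c3.png",np.hstack([f(b),f(a)])[:,:,::-1])
```

```text
19.4833 [ 403.59491903 -199.42279346   40.25660832] [0.55689481 0.22582307 0.07907818]
```

View pics/c3.png

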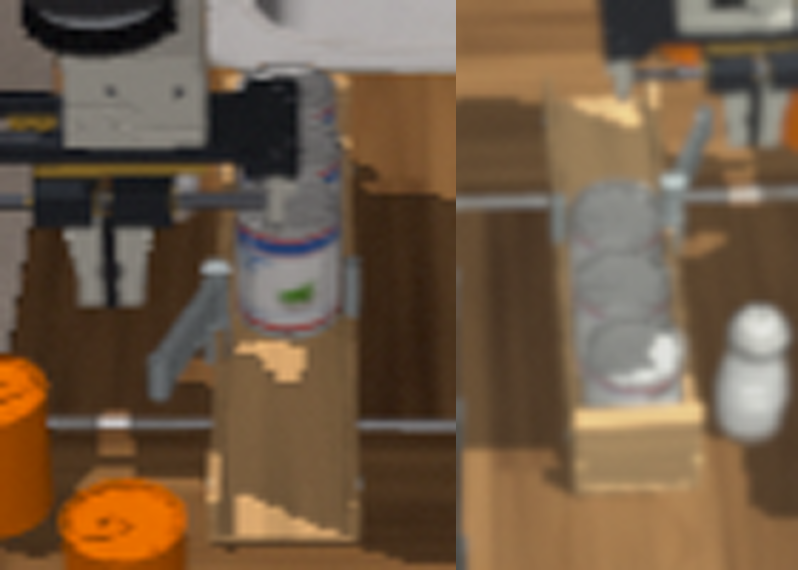

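The row is touching and against the stop, with the keeper still open (bar from (215,265) to (160,390) in the left crop). The closed fingers are outside it at (112,300). Next I swing it round.

Run:
```python
from h import *
import cv2
h=np.array([-34,36]); d=lambda t:np.array([np.cos(t),np.sin(t)])
f0=bot.read_state()["contact_force"]
def F():
    s=bot.read_state(); f=s["contact_force"]-f0; return round(s["t"],1),f.round(1),np.linalg.norm(f[:2])
ok=True
for t in np.arange(2.755,4.66,.1):
    n=d(t-np.pi/2); p=h+44*d(t)+(4+8*abs(n[0])+20*abs(n[1]))*n
    bot.line_to(W(*p,40),velocity=45); r=F(); print(round(t,2),p.round(),*r)
    if r[2]>12: ok=False; break
if ok:
    x,y=p
    while x<-34:
        x+=1.5; bot.line_to(W(x,-7,40),velocity=20); r=F(); print(x.round(1),*r)
        if r[2]>9: break
b=bot.camera("side")[165:265,280:360];a=bot.camera("scene")[165:265,280:340]
f=lambda i:cv2.resize(i,None,fx=5.7,fy=5.7,interpolation=cv2.INTER_CUBIC)
cv2.imwrite("pics/c4.png",np.hstack([f(b),f(a)])[:,:,::-1])
```

```text
2.76 [-65.  76.] 20.0 [-0.1 -0.5  0.3] 0.4767298142846966
2.86 [-69.  73.] 20.3 [ 0.2 -0.6 -0.5] 0.6410352673519761
2.96 [-73.  69.] 20.6 [-0.2  0.7 -0.8] 0.7001783194848856
3.06 [-76.  64.] 20.9 [ 0.3  0.  -0.7] 0.25040046007976063
3.16 [-78.  60.] 21.1 [-0.7 -0.4 -1.2] 0.8172676159463534
3.26 [-81.  56.] 21.4 [-0.2 -0.1 -0.9] 0.2761375286917763
3.36 [-82.  51.] 21.6 [-0.7 -1.2 -0.2] 1.4447439673479563
3.46 [-84.  47.] 21.9 [-0.3 -0.5 -1.5] 0.5570635086820817
3.56 [-85.  42.] 22.1 [ 0.3 -0.2 -1.4] 0.35605595596291156
3.66 [-85.  36.] 22.4 [-0.7 -1.1 -1.4] 1.317273025280788
3.76 [-84.  31.] 22.7 [ 0.1 -1.1 -1.1] 1.1060153696638746
3.86 [-83.  26.] 22.9 [-0.4 -0.5  0.4] 0.6272104344737286
3.96 [-81.  20.] 23.2 [ 0.2 -1.2 -0.5] 1.2308165773103994
4.06 [-79.  15.] 23.5 [ 0.2 -0.6 -0.6] 0.6237933352936343
4.16 [-75.  10.] 23.8 [-0.5 -0.3 -0.9] 0.5665206282573944
4.26 [-71.   5.] 24.1 [ 0.1 -0.7 -0.7] 0.7576363734328904
4.36 [-67.   1.] 24.4 [ 0.1 -0.3 -1. ] 0.36886474579624456
4.46 [-61.  -2.] 24.7 [-0.  -0.9 -0.4] 0.9049667872453904
4.56 [-56.  -5.] 24.9 [-0.6 -0.3 -0. ] 0.6539590369995312
4.66 [-50.  -7.] 25.2 [ 0.4 -1.2 -0.5] 1.2328276398338733
-48.1 25.5 [-0.2 -1.4 -0.8] 1.388668926023417
-46.6 25.7 [ 0.2 -0.7 -0.1] 0.7485184384061562
-45.1 26.0 [ 0.3 -0.8 -0.6] 0.8694883833847752
-43.6 26.2 [ 0.7 -0.8 -0.9] 1.0456823110742435
-42.1 26.5 [ 0.3 -0.  -0.9] 0.2623014294009795
-40.6 26.7 [ 0.3 -0.2  0.1] 0.38516122767234623
-39.1 27.0 [ 0.4 -1.1 -0.7] 1.1453291859869161
-37.6 27.2 [ 0.1 -0.3 -0.7] 0.3382671297275795
-36.1 27.5 [-0.6 -0.3 -0.6] 0.6076975476095456
-34.6 27.7 [-0.2 -0.6 -1. ] 0.6324467706509247
-33.1 28.0 [-1.1 -5.2 -0.4] 5.3226359620029084
```

View pics/c4.png

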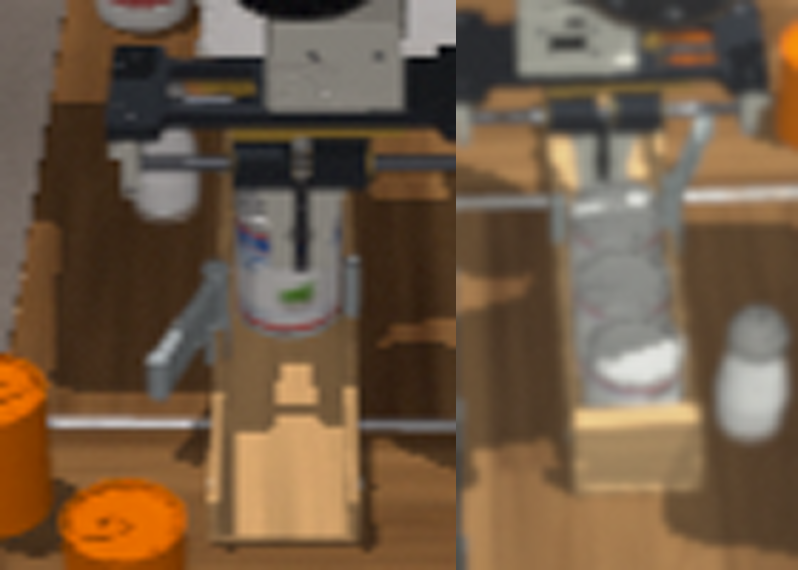

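Run:
```python
from h import *
s=bot.read_state();p=s["tcp_pos"];print(s["t"],p,W(-33.1,-7,40),s["eef_rot"],ori(0))
c=lambda u:((u-[280,165])*5.7).round(0)
for n in("side","scene"):
    for z in(0,20,40,60): print(n,z,"tcp now",c(proj(n,[p[0],p[1],p[2]+z])[0]),"tcp c3",c(proj(n,[403.6,-199.4,40+z])[0]))
    for z in (34,46,58): print("bar50@.05",z,c(proj(n,W(-34+50*np.cos(2.755),36+50*np.sin(2.755),z))[0]))
print("path", [(W(*q,40)).round() for q in[(-78,60),(-85,42)]])
```

```text
28.0917 [ 499.81758202 -165.69012103   40.12754256] [ 499.80360171 -165.22654776   40.        ] [ 7.11241418e-01 -7.02947771e-01  1.97017763e-04  1.92680799e-04] [ 0.71119738 -0.70299239  0.          0.        ]
side 0 tcp now [299. 302.] tcp c3 [113. 340.]
side 20 tcp now [299. 272.] tcp c3 [111. 309.]
side 40 tcp now [299. 241.] tcp c3 [110. 278.]
side 60 tcp now [299. 209.] tcp c3 [108. 246.]
bar50@.05 34 [179. 366.]
bar50@.05 46 [178. 348.]
bar50@.05 58 [178. 329.]
scene 0 tcp now [147. 209.] tcp c3 [295. 168.]
scene 20 tcp now [147. 186.] tcp c3 [296. 144.]
scene 40 tcp now [147. 162.] tcp c3 [298. 121.]
scene 60 tcp now [147. 137.] tcp c3 [299.  97.]
bar50@.05 34 [238. 162.]
bar50@.05 46 [239. 148.]
bar50@.05 58 [239. 134.]
path [array([ 433., -211.,   40.]), array([ 451., -218.,   40.])]
```

Both views show the real fingertips ending about 20 mm above the reported TCP (tip rows 270 side and 186 scene, which match z≈60). The fingers therefore passed over the bar without touching it. I repeat the swing with TCP z = 24. The miss itself shows the tip is above 42 there, so it clears the walls and overlaps the bar.

Run:
```python
from h import *
import cv2
h=np.array([-34,36]); d=lambda t:np.array([np.cos(t),np.sin(t)]); Z=24
bot.line_to(W(-75,-7,60),velocity=150)
t=2.755; p=h+50*d(t)+38*d(t-np.pi/2)
bot.line_to(W(*p,62),velocity=200); bot.line_to(W(*p,Z),velocity=100)
f0=bot.read_state()["contact_force"]; print(bot.read_state()["t"])
def F():
    s=bot.read_state(); f=s["contact_force"]-f0; return round(s["t"],1),f.round(1),np.linalg.norm(f[:2])
ok=True
for t in np.arange(2.755,4.66,.135):
    n=d(t-np.pi/2); p=h+44*d(t)+(4+9.5*abs(n[0])+20*abs(n[1]))*n
    bot.line_to(W(*p,Z),velocity=60); r=F(); print(round(t,2),*r)
    if r[2]>12: ok=False; break
if ok:
    x=p[0]
    while x<-40:
        x+=1.5; bot.line_to(W(x,-7,Z),velocity=20); r=F(); print(x.round(1),*r)
        if r[2]>7: break
b=bot.camera("side")[165:265,280:360];a=bot.camera("scene")[165:265,280:340]
f=lambda i:cv2.resize(i,None,fx=5.7,fy=5.7,interpolation=cv2.INTER_CUBIC)
cv2.imwrite("pics/c5.png",np.hstack([f(b),f(a)])[:,:,::-1])
```

```text
29.7167
2.76 30.1 [-0.2 -0.3  0.2] 0.3984972151864864
2.89 30.4 [-0.4 -0.1  0.2] 0.4287286435536241
3.02 30.6 [-0.4  0.2  0.8] 0.46930700000556436
3.16 30.9 [-0.3 -0.1  0.1] 0.2582094779062887
3.29 31.2 [-0.1 -0.5 -0.2] 0.4802967496437711
3.43 31.4 [-1.1  0.1 -0.4] 1.1275295194397275
3.56 31.7 [ 0.1 -0.6  0.3] 0.6081760388876175
3.7 31.9 [-1.3  0.5 -0.2] 1.4306799559120424
3.83 32.2 [-0.2 -0.5 -0. ] 0.550981498316189
3.97 32.5 [-0.8 -0.   0.2] 0.7815881456317918
4.1 32.8 [-0.3 -0.4 -0.4] 0.44121727363269986
4.24 33.1 [ 0.3 -0.3 -0. ] 0.4430360101232825
4.37 33.4 [-0.6 -0.6 -0.4] 0.8859941578191489
4.51 33.6 [-0.4 -0.6  0.6] 0.6660758626919636
4.64 33.9 [ 0.1 -0.6  0.2] 0.5682546925540444
-50.3 34.2 [ 0.2 -0.4 -0.1] 0.48264513684946914
-48.8 34.4 [ 0.5 -8.  -2.1] 8.050781680529461
```

View pics/c5.png

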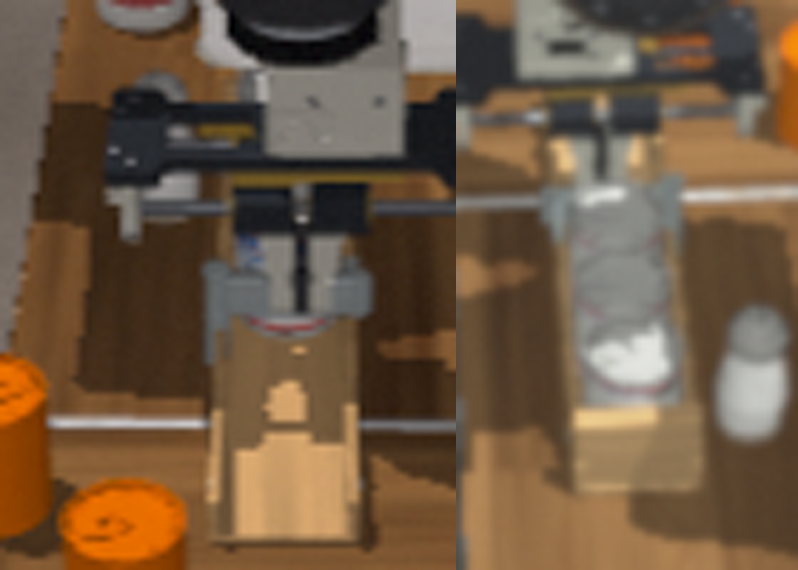

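The bar is square across the rail behind the last tin (left crop, (205–370, 290)). The force jump came at TCP x = -48.8, where the closed limit should be. Next I back off, check and hand in.

Run:
```python
from h import *
import cv2
bot.line_to(W(-85,-7,24),velocity=80); bot.line_to(W(-120,-7,260),velocity=200)
print(bot.read_state()["t"],bot.read_state()["contact_force"])
b=bot.camera("side")[165:265,280:360];a=bot.camera("scene")[165:265,280:340]
f=lambda i:cv2.resize(i,None,fx=5.7,fy=5.7,interpolation=cv2.INTER_CUBIC)
cv2.imwrite("pics/c6.png",np.hstack([f(b),f(a)])[:,:,::-1])
```

```text
36.475 [-0.01927644 -1.05468354  0.06662137]
```

View pics/c6.png

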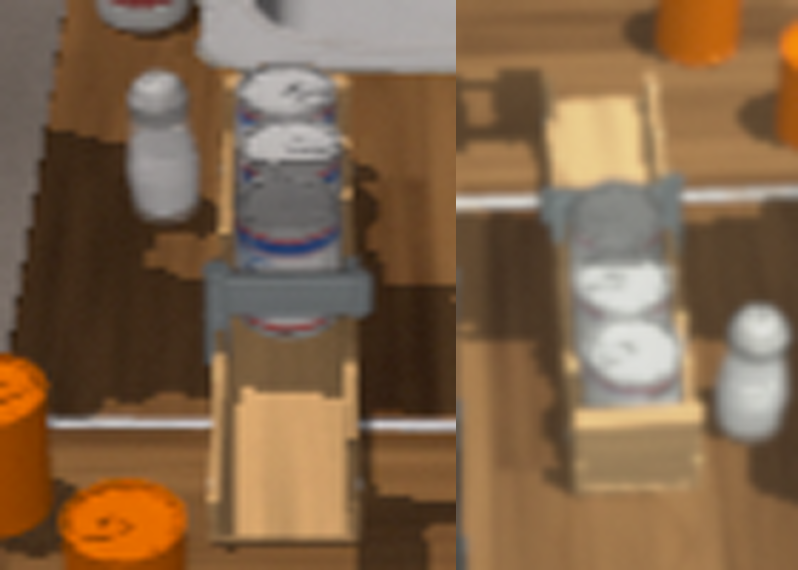

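The view shows the tins upright against the stop and the bar square across the channel. The front tin's top is at scene (310.9, 226.8), where x=120 mm predicts (311.1, 225.4), so it is home.

```bash
python3 -c "
from plant import bot
bot.close_job(); print(bot.read_state()['t'])"
```

```text
the job is handed in; nothing more can be done
the job is handed in; nothing more can be done
```

The row is home against the end stop and the keeper is closed behind it; I handed the job in at about 36.5 s of the 48 s allowed.

- **Row:** I pushed it along the rail with closed fingertips until the force jumped to 12.5 N at the stop. The last pictures show the three tins upright, touching and against the stop, with the front tin at roughly x = 120 mm.
- **Keeper:** My first swing passed over the bar without touching it. The real fingertips end about 20 mm above the reported TCP when closed, which disagrees with the given tool frame. That swing ended with a light touch of about 5 N on the back tin, pushing it toward the stop. I repeated the swing 16 mm lower, and the bar met its hard limit with 8 N where I expected it.
- **Last checks:** The bar looked square across the channel, and the shaker and the orange tins were in place. The arm was clear with about 1 N of residual force reading. I did not check the mug, lemon, spice jar or salt in the final picture, and the timer was only partly in view.

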